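Bring the straightedge up to the two red pins

TASK

Before a line is scribed on the panel blank, slide the dark steel straightedge across the board until its graduated edge rests against both red-topped pins at once, with each pin inside the straightedge's length. Slide it flat on the board without lifting it, do not press it hard against the pins, and leave it lying there; do not disturb the tools and parts lying round the board.

Things in the scene. Friction and masses are not known exactly. Their poses are not given: they have to be found in the camera images.
- straightedge: loose dark steel straightedge, 200 mm long, 30 wide, 12 thick, about 0.3 kg; white tick marks along its graduated edge, black strip on top; lies flat on the board, on the robot's side of the pins. Origin: centre of its underside; y along its length, x across towards the graduated edge (15 mm from the origin), which faces the pins at the start. Slides with a few newtons at most; touching a pin, its origin is 23 mm from the pin centre along x
- pin_left: fixed upright dowel pin, 16 mm in diameter and 28 mm high, steel below with a red upper half, standing on the far half of the board, at the left as the robot sees it (the board's +y side); it does not give way. Origin at the centre of its foot, on the board's top face
- pin_right: fixed upright dowel pin, 16 mm in diameter and 28 mm high, steel below with a red upper half, standing on the far half of the board, at the right as the robot sees it (the board's -y side), 100 to 125 mm from the left pin; it does not give way. Origin at the centre of its foot, on the board's top face
- board: fixed marking-out board, 250 mm (its x) by 300 mm (its y) and 18 mm thick: plywood with a bare white panel blank screwed flush on top (four flat dark screws at the corners); origin at the centre of its underside on the bench, so its top face is at height 18 mm; its x axis points away from the robot at zero yaw
- marker: black marker pen, 14 x 133 x 16 mm, lying on the bench to the left of the board; origin under its middle
- circuit_board: green populated circuit board, 90 x 140 x 27 mm, on the bench to the left of the board; origin under its middle
- caliper: steel caliper, 60 x 200 x 13 mm, on the bench to the right of the board; origin under its middle
- side_cutters: red-handled side cutters, 46 x 141 x 12 mm, on the bench to the right of the board; origin under its middle

How it is judged:
At the end, for the whole second after the job is handed in: the graduated edge of the straightedge is within 2.5 mm of touching each of the two pins, both pins are within the straightedge's length (at least 5 mm from its ends), and it lies flat on the board, released and at rest (x of pin_left in the frame of straightedge between 0.018 and 0.0255 m and y of pin_left in the frame of straightedge between -0.095 and 0.095 m and x of pin_right in the frame of straightedge between 0.018 and 0.0255 m and y of pin_right in the frame of straightedge between -0.095 and 0.095 m and angle between straightedge's own z axis and vertical below 0.05 rad and height (world z) of straightedge between 0.015 and 0.021 m and linear speed of straightedge below 0.01 m/s and angular speed of straightedge below 0.05 rad/s).
It fails at once if the straightedge is pressed against a pin with more than 50 N (contact force between straightedge and pin_left above 50 N or contact force between straightedge and pin_right above 50 N).
It fails at once if the straightedge is lifted more than 20 mm off the board (height (world z) of straightedge above 0.038 m).
It fails at once if the marker, circuit board, caliper or cutters are moved by more than 30 mm (distance of any of marker, circuit_board, caliper, side_cutters from where it was at the start of the episode above 0.03 m).
It also fails if it takes over 29 s, if anything falls off the work surface, if the arm or the gripper's body presses on something with over 40 N, if the wrist force passes 120 N, or if a joint passes its speed limit or range.

ROBOT

A 6-joint arm with a two-finger parallel gripper is mounted at the origin on a cart in front of the work surface, level with it; the furniture and walls round the work are solid. World frame = base frame: x ahead of the robot, y to its left, z up, the work surface at z = 0. Lengths are in m, angles in rad, forces in N, time in s.
With the tool pointing down it reaches from about 0.35 to 0.975 m from the base axis. Payload 7.1 kg.
Tool frame: the origin (TCP) lies at the very end of the fingers, on their centre line; the grasp point (between the pads) lies 19 mm behind it; z points along the fingers, y is the direction in which the jaws open and shut (so a half turn about z gives the same grasp; the last joint's range is limited). The gripper opens to 88 mm and grips with 3 to 60 N. Pads are 20 mm wide; open, the fingers measure 115 mm over their backs; the gripper's body (75 mm by 178 mm) begins 61 mm behind the grasp point.
Start: joints at [1.311, 0.423, 1.63, -0, 1.089, -0.019], TCP at [0.149, 0.607, 0.223] pointing down, gripper open.
Joint ranges: [-3, 3], [-0.9, 2.11], [0.09, 2.58], [-1.31, 4.45], [0.11, 2.69], [-2.54, 2.54]. Speed limits (rad/s): [2.39, 2.39, 3.01, 3.14, 3.14, 3.14].

INTERFACE

Orientations are given as a rotation vector (axis times angle).
In Python, from rig import reach, move_linear, move_j, let_go, gripper_close, hold, ik, read_camera, MotionError, sign_off, find_in, place_of, current_clock, current_q, current_joint_velocities, current_joint_efforts, current_position, current_eef_rot, current_wrist_force, current_wrist_torque, current_grip_width gives the robot as it stands. The module is installed in compiled form; this text tells all that it offers. Calls block until the motion is done:
- reach(position, orientation): joint-space move of the TCP to a pose.
- move_linear(position, orientation=None, speed=0.15): straight line of the TCP; orientation=None keeps the orientation; speed is the mean speed in m/s.
- move_j(angles): joint-space move.
- let_go() and gripper_close(strength=None): open the fingers fully, or close them until they stop; strength is the grip in N (None keeps the last).
- hold(seconds).
- ik(position, orientation): joint angles nearest the present ones, or None.
- read_camera(name): name is "scene" or "side" or "wrist"; returns a dict with "pixels" (480x640x3 uint8, red, green, blue), "vfov" (degrees; the focal length in pixels is half the picture's height over the tangent of half this angle, whatever the lens; pixels are square), "cx", "cy" (the principal point, pixels), "dist" ([k1, k2, p1, p2, k3] as OpenCV has them; the pictures are not rectified), "rvec" (rotation vector, rad) and "tvec" (3), from world to camera coordinates, as OpenCV has them; the wrist camera has in their place "tool_from_camera" (4x4, takes a point from camera to tool coordinates, whose origin is the TCP and whose axes are the flange's). Camera axes: x right, y down, z forward; pixel columns grow to the right and rows downward; lengths in m; the calibration is good to about 2 mm. A picture is of the moment at which its call begins: read the wrist's pose just before it. There is no depth.
A pose or a line that the arm cannot do raises MotionError and nothing moves.
- sign_off(): hands the job in, once; it reports no verdict.
Trained networks look in the newest picture that a camera, given by its name, has taken for a name from the list of things; names that differ only in an ending like _2 or _b are one class to them, and where a whole thing is asked for, a point or a joint stands for the part that bears it (a point fixed in the world has none). Each returns a list of dicts, best first, with "confidence" (0 to 1); they miss things now and then, are a little off and sometimes report something else, mostly with a low value. They report only what shows in the picture. A call takes as long as a camera call.
- find_in(name, camera): "bbox" ([left, top, right, bottom] in pixels, round what is visible of it).
- place_of(name, camera): "location" ([row, column] in pixels: a listed point, or the origin of a listed thing).
Readings, each from a call of its own:
- current_clock(): time.
- current_q(): joint angles.
- current_joint_velocities(): joint speeds.
- current_joint_efforts(): joint torques, N m.
- current_position(): TCP position.
- current_eef_rot(): TCP orientation.
- current_wrist_force(): force on the tool from outside, world axes, zero at the start.
- current_wrist_torque(): the same for the moment, N m.
- current_grip_width(): finger opening in m.
Only numpy, scipy, OpenCV 4.12 (cv2) and the standard library are available. Lean on these libraries where they do the work, as an engineer would, in place of code of your own. Each camera call takes 0.05 s, during which the arm holds its last target.

## Working session

There is one attempt and no reset: what is moved stays moved. The work goes in short steps, each a Python script; the robot and the scene stay as the last script left them, time stands still between calls to the robot, and variables do not carry over. Pictures are saved under pics/ and viewed, and the job is handed in when it is done.

```bash
mkdir -p pics; python3 - <<'E'
from rig import *
import cv2
print(current_clock(),current_position(),current_eef_rot(),current_grip_width())
for c in ["scene","side"]:
    r=read_camera(c); cv2.imwrite(f"pics/{c}0.png",r["pixels"][:,:,::-1])
    print(c,{k:v for k,v in r.items() if k!="pixels"})
    for n in ["straightedge","pin_left","pin_right","board"]:
        print(n,place_of(n,c)[:2])
E
```

```text
0.0 [0.14889815 0.60642701 0.22189858] [-3.77297966e-01 -3.11864739e+00  2.37450875e-03] 0.08745655089890349
scene {'vfov': 47.65087800069321, 'cx': 312.5461189482224, 'cy': 232.1502597991176, 'dist': array([-0.09535943,  0.        ,  0.        ,  0.        ,  0.        ]), 'rvec': array([ 2.17502405, -0.72848976,  0.31511365]), 'tvec': array([-0.47341025,  0.24909243,  1.08391391])}
straightedge [{'location': [231.3, 276.5], 'confidence': 0.89}, {'location': [204.3, 283.2], 'confidence': 0.41}]
pin_left [{'location': [204.2, 283.9], 'confidence': 0.52}]
pin_right [{'location': [221.8, 314.4], 'confidence': 0.53}, {'location': [364.1, 383.5], 'confidence': 0.36}]
board [{'location': [231.5, 287.5], 'confidence': 0.68}]
side {'vfov': 48.168792368352584, 'cx': 324.6679034851058, 'cy': 235.54370677381814, 'dist': array([-0.08941223,  0.        ,  0.        ,  0.        ,  0.        ]), 'rvec': array([-0.0338312 ,  2.57116088, -1.78584357]), 'tvec': array([0.54945785, 0.06206432, 1.35269546])}
straightedge [{'location': [258.7, 332.6], 'confidence': 0.84}]
pin_left [{'location': [269.4, 302.8], 'confidence': 0.46}]
pin_right [{'location': [250.0, 299.9], 'confidence': 0.41}]
board [{'location': [268.0, 318.9], 'confidence': 0.72}]
```

View pics/scene0.png

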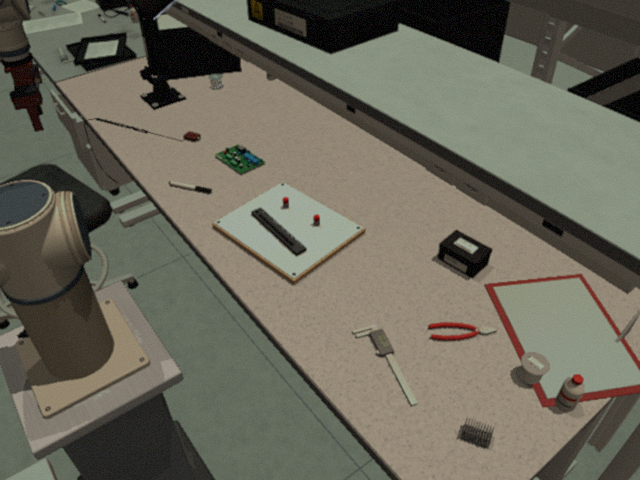

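View pics/side0.png

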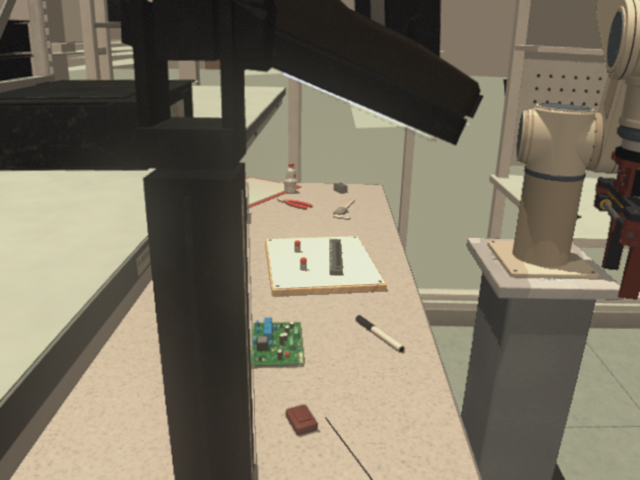

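```bash
cat > h.py <<'E'
from rig import *
import cv2, numpy as np
from scipy.spatial.transform import Rotation as R
def campose(c,r,pose=None):
    f=240/np.tan(np.radians(r["vfov"])/2)
    K=np.array([[f,0,r["cx"]],[0,f,r["cy"]],[0,0,1]])
    if "rvec" in r:
        Rc=cv2.Rodrigues(np.array(r["rvec"]))[0]; t=np.array(r["tvec"])
    else:
        p,rv=pose; T=np.eye(4); T[:3,:3]=R.from_rotvec(rv).as_matrix(); T[:3,3]=p
        M=np.linalg.inv(T@np.array(r["tool_from_camera"])); Rc=M[:3,:3]; t=M[:3,3]
    return K,np.array(r["dist"]),Rc,t
def toworld(uv,z,P):
    K,d,Rc,t=P
    n=cv2.undistortPoints(np.array(uv,float).reshape(-1,1,2),K,d).reshape(-1,2)
    ray=np.c_[n,np.ones(len(n))]@Rc; o=-Rc.T@t
    return o+ray*((z-o[2])/ray[:,2])[:,None]
def toimg(X,P):
    K,d,Rc,t=P
    return cv2.projectPoints(np.array(X,float).reshape(-1,1,3),cv2.Rodrigues(Rc)[0],t,K,d)[0].reshape(-1,2)
E
python3 - <<'E'
from h import *
for c in ["scene","side"]:
    r=read_camera(c);P=campose(c,r)
    for n in ["straightedge","pin_left","pin_right","board"]:
        for o in place_of(n,c)[:2]: print(c,n,toworld([o["location"][::-1]],.018,P),o["confidence"])
E
```

```text
scene straightedge [[0.52775427 0.06220752 0.018     ]] 0.95
scene pin_left [[0.60319738 0.13684586 0.018     ]] 0.53
scene pin_right [[0.61627956 0.02921501 0.018     ]] 0.66
scene board [[0.54579629 0.04775594 0.018     ]] 0.7
side straightedge [[0.5232816  0.06669943 0.018     ]] 0.66
side pin_left [[0.59598952 0.12987988 0.018     ]] 0.5
side pin_right [[0.61834062 0.0031324  0.018     ]] 0.38
side board [[0.55756357 0.11794149 0.018     ]] 0.82
```

The scene view shows the straightedge running from about (258,211) to (300,251), with the pins at (285,203) and (317,220). The side view agrees. Next I'll take a wrist view from above.

```bash
python3 - <<'E'
from h import *
r=read_camera("wrist");print(np.round(r["tool_from_camera"],3),r["vfov"])
reach([.47,.07,.30],[0,np.pi,0]); hold(.2)
p=(current_position(),current_eef_rot()); r=read_camera("wrist");P=campose("wrist",r,p)
import pickle; pickle.dump((r,p),open("w1.pkl","wb"))
cv2.imwrite("pics/w1.png",r["pixels"][:,:,::-1]); print(current_clock(),p)
for n in ["straightedge","pin_left","pin_right","board"]:
    for o in place_of(n,"wrist")[:2]: print(n,o,toworld([o["location"][::-1]],.018,P))
E
```

```text
[[ 0.001 -0.97  -0.244  0.066]
 [ 1.     0.001  0.001  0.001]
 [-0.001 -0.244  0.97  -0.163]
 [ 0.     0.     0.     1.   ]] 66.28985057122209
3.55 (array([0.46998508, 0.07048639, 0.29991413]), array([ 1.32451824e-03, -3.14145911e+00, -8.64763689e-05]))
straightedge {'location': [245.5, 313.9], 'confidence': 0.57} [[0.51882454 0.06515648 0.018     ]]
pin_left {'location': [302.5, 365.1], 'confidence': 0.45} [[0.59562909 0.1318826  0.018     ]]
pin_right {'location': [313.0, 282.9], 'confidence': 0.58} [[0.61065952 0.02417326 0.018     ]]
board {'location': [271.6, 315.6], 'confidence': 0.96} [[0.55317866 0.06726169 0.018     ]]
```

View pics/w1.png

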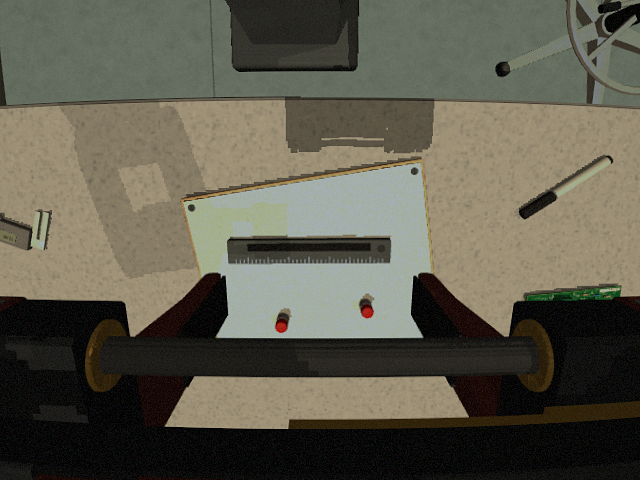

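The wrist view shows the straightedge with its top corners at about (228,237), (391,237), (391,263) and (228,263). The red pin tops are at about (282,327) and (367,312). I'll compute geometry from these.

```bash
python3 - <<'E'
from h import *
import pickle; r,p=pickle.load(open("w1.pkl","rb")); P=campose("wrist",r,p)
im=r["pixels"].astype(int)
print("corners",toworld([(228,238),(390,237),(391,263),(228,263.)],.030,P).round(4))
red=((im[:,:,0]>150)&(im[:,:,1]<70)&(im[:,:,2]<70)).astype(np.uint8)
n,l,s,c=cv2.connectedComponentsWithStats(red)
for i in range(1,n):
    if s[i,4]>15: print(s[i],c[i],toworld([c[i]],.040,P).round(4))
cv2.imwrite("pics/w1c.png",cv2.resize(r["pixels"][220:345,215:405,::-1],None,fx=4,fy=4,interpolation=cv2.INTER_NEAREST))
E
```

```text
corners [[ 0.5065 -0.0392  0.03  ]
 [ 0.5049  0.1577  0.03  ]
 [ 0.5379  0.1606  0.03  ]
 [ 0.5383 -0.0411  0.03  ]]
[363 308  10  10  77] [367.37662338 312.74025974] [[0.6    0.1322 0.04  ]]
[276 323  10  10  80] [280.7   327.325] [[0.6202 0.0232 0.04  ]]
```

View pics/w1c.png

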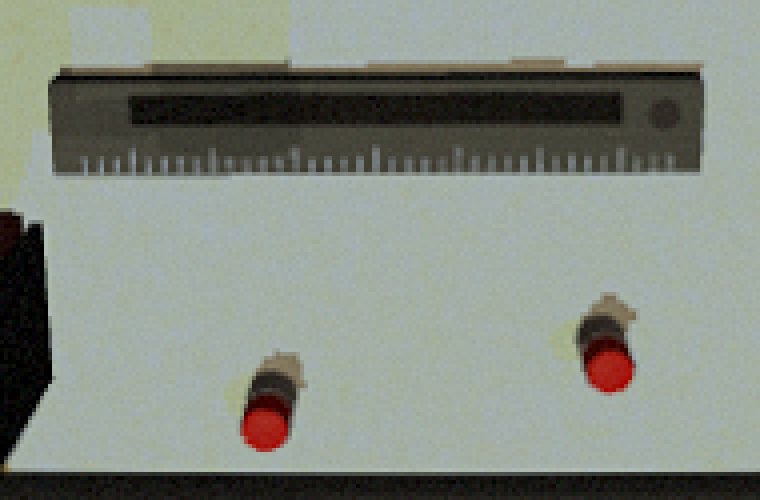

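```bash
cat >> h.py <<'E'
def ori(y): return (R.from_euler('z',y)*R.from_rotvec([0,np.pi,0])).as_rotvec()
def snap(name):
    p=(current_position(),current_eef_rot()); r=read_camera("wrist")
    cv2.imwrite(f"pics/{name}.png",r["pixels"][:,:,::-1]); return r,campose("wrist",r,p)
E
python3 - <<'E'
from h import *
reach([.477,.060,.10],ori(0))
move_linear([.477,.060,.022],speed=.1)
print(current_clock(),current_wrist_force(),current_position())
move_linear([.501,.060,.022],speed=.05)
print(current_clock(),current_wrist_force(),current_position())
r,P=snap("w2")
E
```

```text
5.5 [-0.82753771 -0.02994516  0.57577458] [0.47750277 0.06006792 0.02249241]
6.1333 [ 0.23230706  0.45274569 -0.31407368] [0.50130827 0.05999316 0.021941  ]
```

View pics/w2.png

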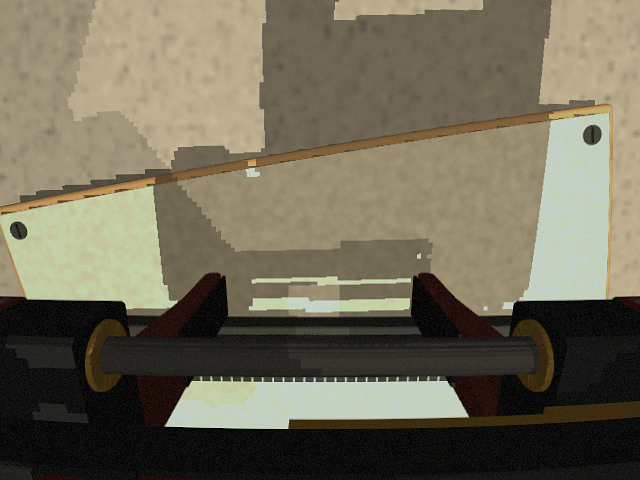

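At this height the wrist view shows the straightedge's back edge near row 318, just ahead of the fingers. I'll push and turn to about 7 mm short of the pins, then go on in small force-checked steps.

```bash
python3 - <<'E'
from h import *
yaw=.18; n=np.array([np.cos(yaw),np.sin(yaw),0]); fin=np.array([.5598,.0664,.022])
move_linear(fin-.03*n,ori(yaw),speed=.04); print(current_clock(),current_wrist_force())
move_linear(fin-.007*n,ori(yaw),speed=.04); print(current_clock(),current_wrist_force(),current_position())
for k in range(3):
    t=current_clock(); move_linear(fin+(-.006+.001*k)*n,ori(yaw),speed=.02)
    f=current_wrist_force();print(round(current_clock()-t,3),f.round(2),(f@n).round(2))
    if abs(f@n)>8: break
r=read_camera("scene"); cv2.imwrite("pics/s3.png",cv2.resize(r["pixels"][160:300,190:390,::-1],None,fx=4,fy=4))
E
```

```text
7.0667 [-0.5498499  -0.3142896   0.84070547]
7.7917 [-0.70310121 -0.32730225 -0.48347467] [0.55342725 0.06523584 0.02208648]
0.25 [ 0.03  0.12 -0.41] 0.05
0.25 [-0.87 -0.32  0.86] -0.91
0.25 [-4.27 -1.    2.29] -4.38
```

View pics/s3.png

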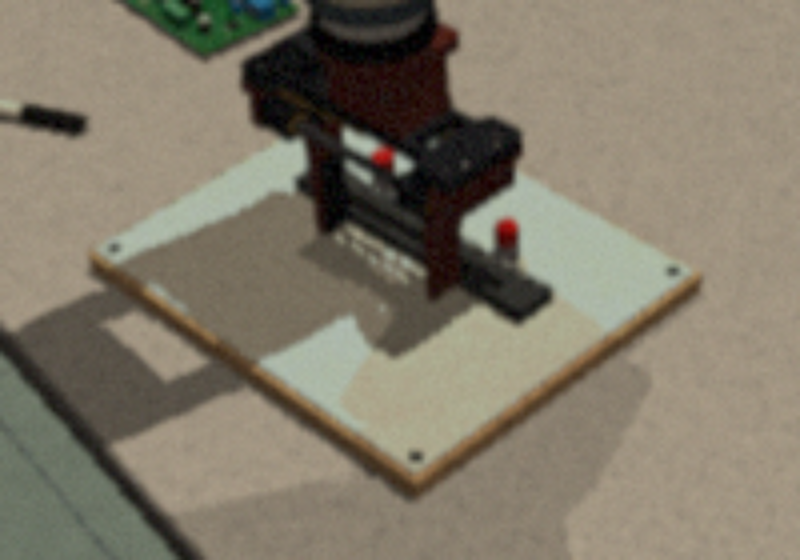

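The scene view shows the straightedge up near both pins (zoomed picture, pins at (383,160) and (507,232)), and the force is starting to rise. I'll go on in half-millimetre steps.

```bash
python3 - <<'E'
from h import *
yaw=.18; n=np.array([np.cos(yaw),np.sin(yaw),0]); fin=np.array([.5598,.0664,.022])
for k in range(1,13):
    move_linear(fin+(-.004+.0005*k)*n,ori(yaw),speed=.01); 
    f=current_wrist_force();print(k,f.round(2),(f@n).round(2),current_wrist_torque().round(2),((current_position()-fin)@n*1e3).round(2))
    if abs(f@n)>14: break
print(current_clock())
E
```

```text
1 [-1.28 -0.26 -1.46] -1.31 [-0.03  0.23 -0.07] -3.22
2 [-1.57 -0.45 -1.45] -1.63 [-0.    0.24 -0.06] -2.78
3 [-0.94 -0.71 -1.05] -1.05 [-0.05  0.26 -0.04] -2.37
4 [-1.47 -1.34 -0.64] -1.68 [-0.01  0.27  0.01] -1.92
5 [-1.42 -1.23 -0.67] -1.61 [-0.07  0.29  0.04] -1.45
6 [-3.75 -1.11  1.36] -3.89 [-0.11  0.56  0.01] -1.35
7 [-4.57 -1.9   3.07] -4.83 [-0.18  0.88  0.09] -1.26
8 [-6.35 -1.98  4.59] -6.6 [-0.23  1.06  0.04] -1.27
9 [-7.75 -2.78  5.37] -8.12 [-0.26  1.29  0.01] -1.25
10 [-7.71 -1.96  6.1 ] -7.94 [-0.28  1.45  0.05] -1.19
11 [-9.66 -3.2   7.78] -10.08 [-0.26  1.72  0.08] -1.16
12 [-10.98  -3.3    8.3 ] -11.39 [-0.32  1.9   0.13] -1.11
11.5917
```

The fingers have stopped moving forward while the force climbs, so both pins are in contact at about 11 N. I'll back off and check.

```bash
python3 - <<'E'
from h import *
yaw=.18; n=np.array([np.cos(yaw),np.sin(yaw),0]); fin=np.array([.5598,.0664,.022])
move_linear(fin-.006*n,ori(yaw),speed=.02); move_linear(fin-.03*n,ori(yaw),speed=.06)
move_linear(fin-.03*n+[0,0,.1],ori(yaw),speed=.15)
reach(np.array([.47,.07,.28]),ori(yaw)); hold(.2)
r,P=snap("w4"); print(current_clock(),current_wrist_force())
im=r["pixels"].astype(int)
red=((im[:,:,0]>150)&(im[:,:,1]<70)&(im[:,:,2]<70)).astype(np.uint8)
_,l,s,c=cv2.connectedComponentsWithStats(red)
for i in range(1,len(s)):
    if s[i,4]>15: print(s[i],c[i],toworld([c[i]],.046,P).round(4))
for nm in ["straightedge","pin_left","pin_right"]:
    for o in place_of(nm,"wrist")[:2]: print(nm,o,toworld([o["location"][::-1]],.018,P).round(4))
import pickle; pickle.dump((im.astype(np.uint8),P),open("w4.pkl","wb"))
cv2.imwrite("pics/w4c.png",cv2.resize(r["pixels"][220:370,210:410,::-1],None,fx=4,fy=4,interpolation=cv2.INTER_NEAREST))
E
```

```text
14.475 [-1.06787087  0.19788279 -0.25765759]
[252 324  12  10  94] [257.75531915 328.55319149] [[0.617 0.024 0.046]]
[345 324  11  10  89] [349.68539326 328.51685393] [[0.5973 0.131  0.046 ]]
straightedge {'location': [300.0, 302.8], 'confidence': 0.77} [[0.5832 0.0711 0.018 ]]
straightedge {'location': [316.8, 347.9], 'confidence': 0.45} [[0.5954 0.1306 0.018 ]]
pin_left {'location': [316.2, 348.4], 'confidence': 0.47} [[0.5945 0.131  0.018 ]]
pin_right {'location': [316.7, 263.9], 'confidence': 0.5} [[0.6143 0.0269 0.018 ]]
```

View pics/w4c.png

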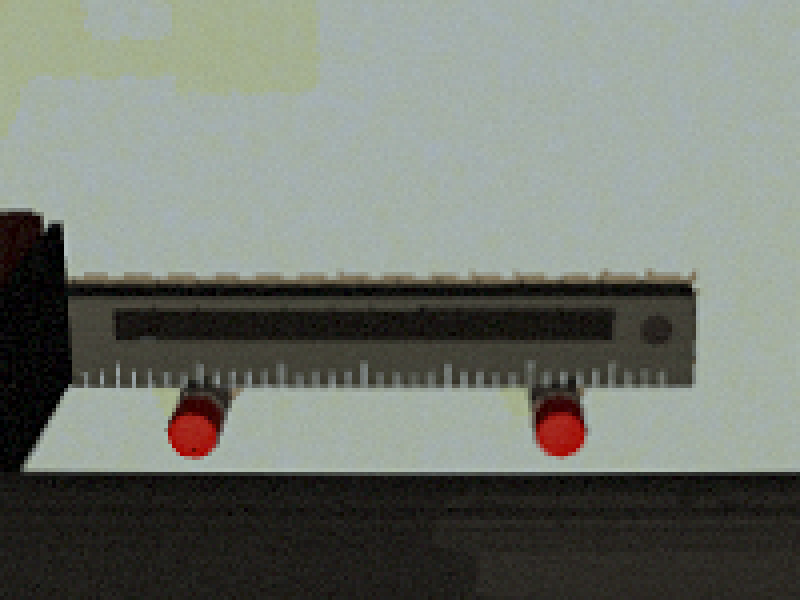

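The picture shows the graduated edge level across both pins (crop row about 386, pins at columns 195 and 560), with both well inside its length. I'll put numbers on the gaps.

```bash
python3 - <<'E'
from h import *
import pickle; im,P=pickle.load(open("w4.pkl","rb"))
g=im.astype(float).mean(2)
def row(c): 
    col=g[296:330,c-1:c+2].mean(1); return 296+np.argmax(np.diff(col[10:]))+10+1-.0
cs=[235,245,280,300,320,370,378]; rs=[row(c) for c in cs]; print(rs)
m=np.polyfit(cs,rs,1)
E=toworld([(240,np.polyval(m,240)),(375,np.polyval(m,375))],.030,P)[:,:2]
d=(E[1]-E[0])/np.linalg.norm(E[1]-E[0]); nn=np.array([d[1],-d[0]])
print("yaw",np.arctan2(-d[0],d[1]))
end=toworld([(210+693/4,310)],.03,P)[0,:2]
for nm,q in [("L",(.5973,.131)),("R",(.617,.024))]:
    q=np.array(q); print(nm,"gap mm",((q-E[0])@nn-.008)*1e3,"from left end mm",(end-q)@d*1e3)
E
```

```text
[np.float64(317.0), np.float64(317.0), np.float64(317.0), np.float64(317.0), np.float64(317.0), np.float64(317.0), np.float64(317.0)]
yaw 0.18129407477973922
L gap mm -0.8278745052456666 from left end mm 41.716800826255735
R gap mm -0.7431112154423639 from left end mm 150.51515933953803
```

```bash
python3 -c "
from rig import *
sign_off(); print(current_clock())"
```

```text
the job is handed in; nothing more can be done
the job is handed in; nothing more can be done
```

I pushed the straightedge flat across the board with the open fingers behind it, turning it about 0.18 rad to match the line of the pins. It came to rest against both pins, and I handed the job in at about 14.5 s of the 29 s allowed.

- **Contact:** in the last half-millimetre steps the fingers stopped moving forward while the push force rose to about 11 N. That is what contact with both pins looks like, and it is well under the 50 N limit. I then backed off and released the straightedge.
- **Gap to the pins:** the last wrist picture gave −0.8 mm at the left pin and −0.7 mm at the right. A real overlap is impossible, so this is contact within the roughly 2 mm calibration error.
- **Position along the straightedge:** its left end lies about 42 mm beyond the left pin and 150 mm beyond the right, so the right pin is about 50 mm from the other end. The gripper hid that right end in the last picture, so this figure relies on the 200 mm length.
- **Other checks:** I never lifted the straightedge, and the arm stayed over the board and clear of the loose tools at low height. I took no last picture of those tools to confirm it. The network's position for the straightedge centre was a couple of millimetres off my own measurement, which is within its usual error.

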